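# Close the two fastener tins at the polishing bench

## Task

Two tins of fasteners stand open on the polishing bench, one round and one oblong, and their lids lie among the clutter. Put each tin's own lid on it, knob up and fully seated all round; the oblong lid goes on square with its tin. Leave the tins standing where they are.

Things in the scene. Friction and masses are not known exactly. Their poses are not given: they have to be found in the camera images.
- round_tin: Open round steel tin, standing loose on the bench, about 0.45 kg with a few fasteners in the bottom; sizes in mm: outside diameter 92, height 60, wall 3, mouth 86 across. Origin at the centre of its underside, z up to the mouth.
- oblong_tin: Open oblong steel tin, standing loose on the bench, about 0.45 kg with a few fasteners in the bottom; sizes in mm: outside 116 (its x) by 80 (its y), height 50, wall 3, mouth 110 by 74. Origin at the centre of its underside, z up to the mouth, x along its long side; either way round is the same.
- round_lid: Round tin's lid, knob up on the bench, 0.12 kg, in mm: steel disc 98 across, 4 thick; under it a tapered plug 8 deep (66 to 76 across) that enters the mouth; on it a black upright knob 22 across, 32 tall. Origin at the centre of the plug's underside: disc at z 8 to 12, knob z 12 to 44. Seated, origin 52 above the round tin's. A like lid only 64 across, also lying about, fits neither tin.
- oblong_lid: Oblong tin's lid, grip up on the bench, 0.14 kg, mm: steel plate 124 (x) by 88 (y), 4 thick; under it four tapered studs 8 deep (92 by 56 over the tips, 100 by 64 at the plate) that enter the mouth; on it a black bar grip 50 long (x), 14 wide (y), 32 tall. Origin at the centre, level with the stud tips: plate z 8 to 12, bar z 12 to 44. Seated, origin 42 above the oblong tin's. Half a turn fits too.

How it is judged:
By the outcome, as a careful person would: the job done as asked, in the order asked, and still so for the second after the job is handed in, with the robot touching nothing.
It also fails if it takes over 61 s, if anything falls off the work surface, if the arm or the gripper's body presses on something with over 40 N, if the wrist force passes 120 N, or if a joint passes its speed limit or range.

## Robot

A 7-joint arm with a two-finger parallel gripper is mounted at the origin on the work surface. World frame = base frame: x ahead of the robot, y to its left, z up, the work surface at z = 0. Lengths are in m, angles in rad, forces in N, time in s.
With the tool pointing down it reaches from about 0.425 to 0.925 m from the base axis. Payload 6.8 kg.
Tool frame: the origin (TCP) lies at the very end of the fingers, on their centre line; the grasp point (between the pads) lies bot.hold_point_z behind it (bot.hold_point_z is the distance from the TCP to the grasp point, in m); x points along the fingers, z is the direction in which the jaws open and shut, and the axes are right-handed (so a half turn about x gives the same grasp; the last joint's range is limited). The gripper opens to 85 mm and grips with 20 to 120 N. Pads are 22 mm wide; open, the fingers measure 114 mm over their backs; the gripper's body (76 mm by 85 mm) begins 54 mm behind the grasp point. The pads swing forward as they close: fully open they stand 13 mm farther back than shut.
Start: joints at [-1.234, 0.477, 0.022, 1.555, -0.011, 1.109, -0.083], TCP at [0.29, 0.609, 0.231] pointing down, gripper open.
Joint ranges: [-2.96, 2.96], [-0.34, 2.1], [-1.41, 1.46], [0.24, 2.44], [-1.37, 4.51], [0.17, 1.92], [-2.96, 2.96]. Speed limits (rad/s): [2.39, 2.39, 3.14, 3.14, 3.14, 3.14, 3.14].

## Interface

Orientations are given as a unit quaternion [w, x, y, z].
In Python, from station import bot gives the robot as it stands.
- The arm moves only by the tool drive_tool, never from a script. Its arguments are lists of equal length, an entry for each row: "slide": the shift along the world's x, y, z in mm, a list of three; "turn": the turn, a rotation vector about the world's x, y, z in rad, a list of three; "gripper": the opening, from 0 (shut) to 1 (fully open). A call has 1 to 10 rows; each row is the pose to reach, as a shift and turn from the pose measured when the call began; what a row does not reach only later rows make up. A row lasts 1/10 s, in which the tool goes at most 50 mm and 8.59 degrees, less where a joint would pass 70% of its speed; a pose out of reach is approached as far as the arm can. A call with a gripper value outside its range is refused whole. The fingers move at their own pace and stop on an object; "squeeze" is the grip in N (left out, the last holds). Time passes only in rows, so rows that repeat a pose let the fingers close. It gives the time, the measured TCP pose, the force and the opening at its end, in the units of the state.
- bot.get_obs(): the state, without advancing time (a new reading comes with each control period).
- bot.read_camera(name): name is "scene" or "top" or "wrist"; returns a dict with "color" (420x560x3 uint8, red, green, blue), "fovy" (degrees; the focal length in pixels is half the picture's height over the tangent of half this angle, whatever the lens; pixels are square), "cx", "cy" (the principal point, pixels), "R" (3x3) and "t" (3): a world point X has camera coordinates R X + t. Camera axes: x right, y down, z forward; pixel columns grow to the right and rows downward; lengths in m; the calibration is good to about 2 mm. The wrist camera is an equidistant fisheye: a pixel r from the principal point sees the ray r / f radians off the axis. A picture is of the moment at which its call begins. There is no depth.
- bot.hand_in(): hands the job in, once; it reports no verdict.
The state is a dict: "t": time; "q": joint angles; "joint_vel": joint speeds; "joint_torque": joint torques, N m; "eef_pos": TCP position; "tool_rot": TCP orientation; "contact_force": force on the tool from outside, world axes, zero at the start; "torque": the same for the moment, N m; "gripper_width": opening from 0.0 (shut) to 1.0 (fully open).
Only numpy, scipy, OpenCV 4.12 (cv2) and the standard library are available. Lean on these libraries where they do the work, as an engineer would, in place of code of your own. Each camera call takes 0.05 s, during which the arm holds its last target.

## Working session

There is one attempt and no reset: what is moved stays moved. The work goes in short steps, Python scripts to look and compute and a tool call to move; the robot and the scene stay as the last step left them, time stands still between calls to the robot, and variables do not carry over. Pictures are saved under pics/ and viewed, and the job is handed in when it is done.

Besides the shell and the picture viewer there is one more tool, called as name(argument=value, ...), one argument or row to a line, values as JSON. drive_tool: Moves the arm, as the interface text tells. Its arguments: {"type":"object","properties":{"slide":{"type":"array"},"turn":{"type":"array"},"gripper":{"type":"array"},"squeeze":{"type":"number"}},"required":["slide","turn","gripper"]}

```bash
mkdir -p pics; python3 - <<'E'
from station import bot
import cv2
for n in ("scene","top","wrist"):
    c=bot.read_camera(n); cv2.imwrite(f"pics/{n}0.png",c["color"][:,:,::-1])
    print(n,c["fovy"],c["cx"],c["cy"],c["R"],c["t"])
o=bot.get_obs();print(o,bot.hold_point_z)
E
```

```text
scene 57.97089379422693 278.0273397291686 205.85143192194127 [[ 0.14230249  0.98979758  0.00712432]
 [ 0.77587105 -0.1070713  -0.62173938]
 [-0.61463332  0.09400261 -0.7831918 ]] [-0.03714171 -0.38062801  1.17700569]
top 52.068690551571585 284.8370195870591 205.89288658192837 [[ 0.0024287  -0.99980701  0.01949475]
 [-0.99492446 -0.00437701 -0.10052935]
 [ 0.10059528 -0.01915165 -0.99474308]] [-0.04620986  0.52354222  1.08455324]
wrist 65.70646984690485 277.74957784439044 210.73845400719088 [[ 0.43141019  0.90214646 -0.00412485]
 [ 0.8527778  -0.40630146  0.32816024]
 [ 0.29437267 -0.14508926 -0.94461306]] [-0.67212354 -0.04231773  0.38341446]
{'t': 0.15, 'q': array([-1.23409077,  0.47764325,  0.02238245,  1.55617945, -0.011491  ,
        1.10927564, -0.08312223]), 'joint_vel': array([-0.00054383, -0.00113982,  0.00217138, -0.00493956, -0.00046345,
       -0.00102051, -0.00101066]), 'joint_torque': array([ 1.66288304e-03, -5.96926224e+01,  1.60984308e+00, -2.81491917e+01,
        1.26466400e-02,  6.47131863e-03,  7.35000071e-06]), 'eef_pos': array([0.29028175, 0.60891916, 0.23054656]), 'tool_rot': array([ 0.5975906 , -0.3776836 ,  0.59836523,  0.37709364]), 'contact_force': array([-0.5928174 , -0.39520098,  0.07371121]), 'torque': array([-0.02985186, -0.04155611, -0.02366432]), 'gripper_width': 1.0014665598394457} 0.0187
```

View pics/top0.png

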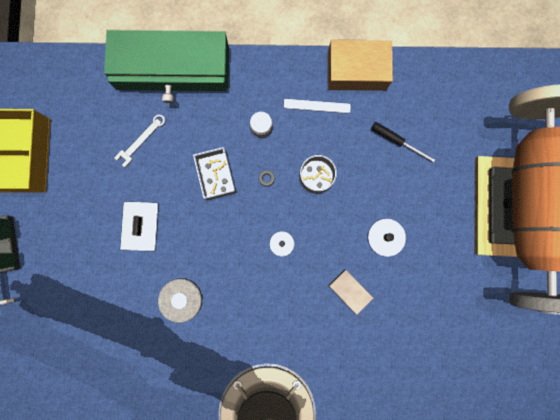

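View pics/scene0.png

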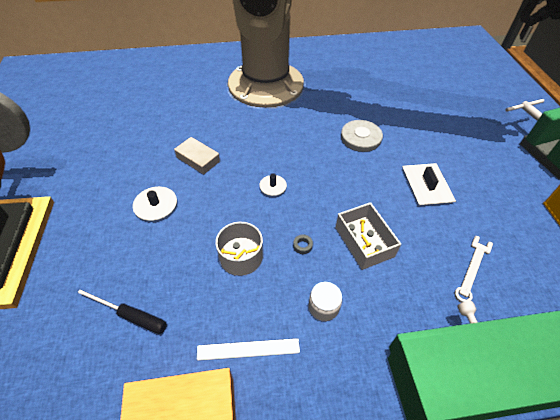

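View pics/wrist0.png

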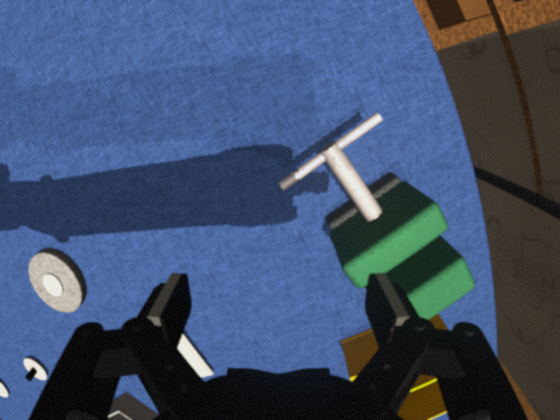

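Top view: round lid at about (387,238), the small decoy at (282,243), oblong lid at (139,227), oblong tin at (214,173), round tin at (318,174). All the lids are knob up. Next I measure them in both views.

```bash
cat > h.py <<'E'
import numpy as np, cv2
from station import bot
def f(c): return 210/np.tan(np.radians(c["fovy"])/2)
def ray(c,uv,z):
    uv=np.atleast_2d(np.asarray(uv,float)); F=f(c)
    a=(uv[:,0]-c["cx"])/F; b=(uv[:,1]-c["cy"])/F
    if c.get("fish"):
        r=np.hypot(a,b); s=np.where(r>1e-9,np.sin(r)/np.maximum(r,1e-9),1); d=np.c_[a*s,b*s,np.cos(r)]
    else: d=np.c_[a,b,np.ones(len(a))]
    R=np.array(c["R"]); C=-R.T@c["t"]; D=d@R
    return C+D*((z-C[2])/D[:,2])[:,None]
def cam(n):
    c=bot.read_camera(n); c["fish"]=n=="wrist"; return c
def nonblue(img):
    hsv=cv2.cvtColor(img,cv2.COLOR_RGB2HSV)
    return ((~((hsv[...,0]>95)&(hsv[...,0]<130)&(hsv[...,1]>80)))*255).astype(np.uint8)
def blob(m,p):
    n,l,s,c=cv2.connectedComponentsWithStats(m)
    k=l[p[1],p[0]]
    mm=(l==k).astype(np.uint8)
    cs,_=cv2.findContours(mm,cv2.RETR_EXTERNAL,cv2.CHAIN_APPROX_NONE)
    return max(cs,key=cv2.contourArea)[:,0,:]
def fit(P):
    P=(P[:,:2]*1000).astype(np.float32)
    (cx,cy),r=cv2.minEnclosingCircle(P); e=cv2.fitEllipse(P); b=cv2.minAreaRect(P)
    print("  circ",np.round([cx,cy,2*r],1),"ell",np.round(e[0],1),np.round(e[1],1),"rect",np.round(b[0],1),np.round(b[1],1),round(b[2],1))
E
python3 - <<'E'
from h import *
S={"top":{"rlid":((375,240),.012),"small":((275,243),.012),"olid":((128,225),.012),"rtin":((318,160),.060),"otin":((214,151),.05)},
"scene":{"rlid":((140,208),.012),"olid":((415,180),.012),"rtin":((240,250),.060),"otin":((365,240),.05)}}
for n in S:
    c=cam(n); m=nonblue(c["color"])
    for k,(p,z) in S[n].items():
        ct=blob(m,p); print(n,k,len(ct),ct.min(0),ct.max(0)); fit(ray(c,ct,z))
    cv2.imwrite(f"pics/m_{n}.png",m)
    x0,y0,x1,y1=(110,130,420,270) if n=="top" else (120,130,470,330)
    cv2.imwrite(f"pics/z_{n}.png",cv2.resize(c["color"][y0:y1,x0:x1,::-1],None,fx=2.2,fy=2.2,interpolation=cv2.INTER_CUBIC))
E
```

```text
top rlid 107 [368 218] [405 256]
  circ [ 444.6 -311.1  101.1] ell [ 444.4 -310.8] [98.5 98.7] rect [ 444.9 -310.7] [97.2 99.3] 89.0
top small 73 [269 231] [294 256]
  circ [427.1 -36.3  66.9] ell [427.2 -36.2] [64.7 64.9] rect [427.1 -36.3] [64.7 65. ] 0.1
top olid 161 [120 201] [158 250]
  circ [471.5 334.  150.2] ell [471.5 333.2] [102.6 148.6] rect [471.7 333. ] [ 91.1 126.6] 88.1
top rtin 109 [299 155] [336 193]
  circ [ 602.6 -126.6  101.4] ell [ 603.1 -126.2] [92.5 99.4] rect [ 602.1 -126.4] [93.9 97.5] 89.9
top otin 151 [193 147] [235 199]
  circ [604.8 136.6 145.5] ell [604.3 136.7] [ 94.9 146.1] rect [604.  136.5] [124.4  85.4] 14.8
scene rlid 111 [132 186] [176 220]
  circ [ 447.1 -310.5  101.5] ell [ 447.4 -311.3] [97.5 99.3] rect [ 447.4 -311.5] [99.9 97.9] 36.6
scene olid 147 [402 163] [455 205]
  circ [475.5 331.1 153.8] ell [474.8 330.7] [103.2 147.9] rect [474.7 330.8] [ 90.2 127.9] 88.2
scene rtin 149 [215 221] [262 275]
  circ [ 623.  -127.2  123.8] ell [ 622.  -128.1] [ 91.5 124.7] rect [ 622.6 -126.1] [122.5  92. ] 9.3
scene otin 175 [336 202] [400 269]
  circ [620.  127.9 168.8] ell [620.5 128.9] [112.7 154.9] rect [620.  128.4] [136.7 103.6] 14.9
```

View pics/z_top.png

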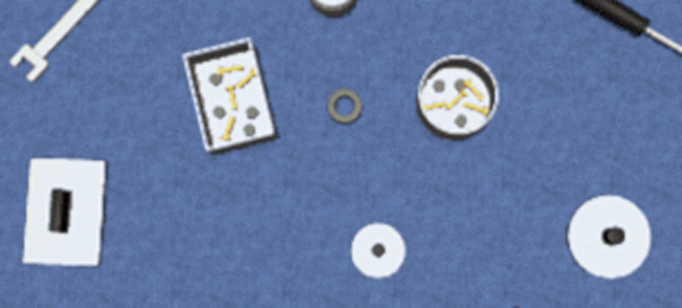

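View pics/m_top.png

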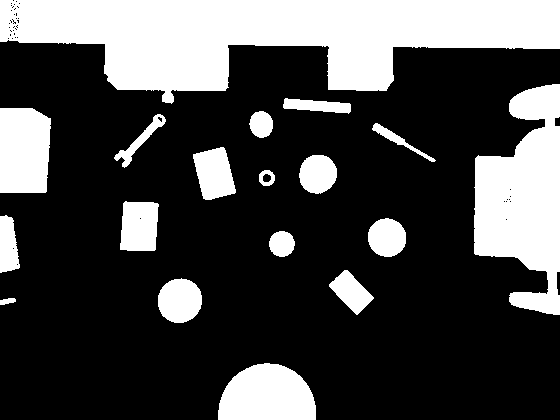

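```bash
python3 - <<'E'
from h import *
from scipy.spatial.transform import Rotation as R
o=bot.get_obs(); w,x,y,z=o["tool_rot"]
print(R.from_quat([x,y,z,w]).as_matrix().round(4))
for n in ("top","scene"):
    c=cam(n); print(n,-np.array(c["R"]).T@c["t"])
    # knob: black blob base/top
    g=c["color"].max(2)
    for k,(u,v) in {"top":{"rl":(389,238),"ol":(137,226)},"scene":{"rl":(153,199),"ol":(430,178)}}[n].items():
        m=(g<80).astype(np.uint8); m[:v-18]=0;m[v+18:]=0;m[:,:u-18]=0;m[:,u+18:]=0
        p=np.argwhere(m)[:,::-1]; print(k,len(p),p.mean(0), ray(c,p.mean(0),.028).round(4))
E
```

```text
[[-3.000e-04 -9.027e-01  4.302e-01]
 [-7.000e-04  4.302e-01  9.027e-01]
 [-1.000e+00 -0.000e+00 -8.000e-04]]
top [ 0.41189626 -0.02313841  1.13238404]
rl 49 [388.26530612 236.95918367] [[ 0.4443 -0.3111  0.028 ]]
ol 137 [137.10948905 225.4379562 ] [[0.4718 0.3328 0.028 ]]
scene [ 1.02403053 -0.11463317  0.68543439]
rl 131 [153.26717557 198.58015267] [[ 0.4493 -0.3098  0.028 ]]
ol 225 [429.50666667 178.57333333] [[0.4756 0.3298 0.028 ]]
```

drive_tool(
  slide=[
    [60,-80,0],
    [115,-155,0],
    [172,-232,0],
    [230,-309,0],
    [230,-309,0],
    [230,-309,0],
    [230,-309,0],
    [230,-309,0],
    [230,-309,0],
    [230,-309,0],
  ],
  turn=[
    [0,0,0],
    [0,0,0],
    [0,0,0],
    [0,0,0],
    [0,0,0],
    [0,0,0],
    [0,0,0],
    [0,0,0],
    [0,0,0],
    [0,0,0],
  ],
  gripper=[1,1,1,1,1,1,1,1,1,1],
)

```text
t: 1.35
eef_pos: [0.5208, 0.2995, 0.2311]
tool_rot: [0.598, -0.377, 0.598, 0.377]
contact_force: [0.4, 0.1, -0.2]
gripper_width: 1.004
```

```bash
python3 - <<'E'
from h import *
c=cam("wrist"); cv2.imwrite("pics/w1.png",c["color"][:,:,::-1]); np.savez("w1.npz",**c); print(-np.array(c["R"]).T@c["t"])
E
```

```text
[0.4438003  0.33542596 0.37402011]
```

View pics/w1.png

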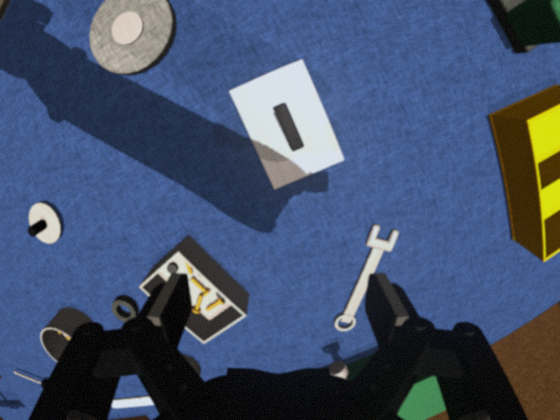

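drive_tool(
  slide=[
    [0,-60,0],
    [0,-120,0],
    [0,-180,0],
    [0,-240,0],
    [0,-300,0],
    [-20,-360,0],
    [-40,-420,0],
    [-60,-480,0],
    [-74,-540,-20],
    [-74,-600,-40],
  ],
  turn=[
    [0,0,0],
    [0,0,0],
    [0,0,0],
    [0,0,0],
    [0,0,0],
    [0,0,0],
    [0,0,0],
    [0,0,0],
    [0,0,0],
    [0,0,0],
  ],
  gripper=[1,1,1,1,1,1,1,1,1,1],
)

```text
t: 2.4
eef_pos: [0.4638, -0.1913, 0.2146]
tool_rot: [0.598, -0.379, 0.597, 0.379]
contact_force: [0.9, 0.4, -0.0]
gripper_width: 1.002
```

Wrist view: the oblong lid plate is at about (287,125), oblong tin at (195,290). I continue to the round lid.

drive_tool(
  slide=[
    [0,-50,0],
    [0,-90,0],
    [0,-110,0],
    [0,-110,0],
  ],
  turn=[
    [0,0,0],
    [0,0,0],
    [0,0,0],
    [0,0,0],
  ],
  gripper=[1,1,1,1],
)

```text
t: 2.8
eef_pos: [0.464, -0.303, 0.2147]
tool_rot: [0.598, -0.379, 0.597, 0.378]
contact_force: [0.3, -0.3, 0.6]
gripper_width: 0.998
```

```bash
python3 - <<'E'
from h import *
c=cam("wrist"); cv2.imwrite("pics/w2.png",c["color"][:,:,::-1]); np.savez("w2.npz",**c); print(-np.array(c["R"]).T@c["t"],bot.get_obs()["eef_pos"])
E
```

```text
[ 0.38658514 -0.26742863  0.35743647] [ 0.46437228 -0.30079181  0.21444761]
```

View pics/w2.png

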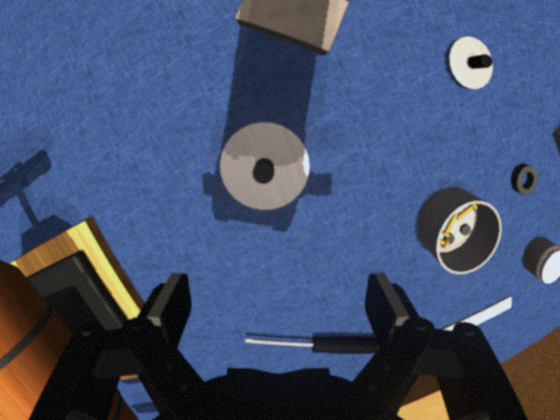

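Here the lid disc is at (265,166), its knob at (264,171), and the round tin's rim at about (470,235). I cast rays for all of them, plus the oblong pieces in w1.

```bash
python3 - <<'E'
from h import *
c=dict(np.load("w2.npz")); c["fish"]=True; c["fovy"]=float(c["fovy"])
im=c["color"]; m=nonblue(im)
ct=blob(m,(240,180)); print(len(ct),ct.min(0),ct.max(0)); fit(ray(c,ct,.012))
g=(im.max(2)<70).astype(np.uint8); g[:140]=0;g[205:]=0;g[:,:235]=0;g[:,295:]=0
p=np.argwhere(g)[:,::-1]; print("knob",p.mean(0),len(p),ray(c,p.mean(0),.04).round(4))
ct=blob(m,(470,250)); print(len(ct),ct.min(0),ct.max(0)); fit(ray(c,ct,.06))
hull=ct
d=dict(np.load("w1.npz")); d["fish"]=True; d["fovy"]=float(d["fovy"])
m1=nonblue(d["color"])
cv2.imwrite("pics/mw.png",np.hstack([m[100:300,180:560],m1[40:360,100:400][:200]]))
ct=blob(m1,(265,90)); print("olid",len(ct),ct.min(0),ct.max(0)); fit(ray(d,ct,.012))
ct=blob(m1,(195,300)); print("otin",len(ct),ct.min(0),ct.max(0)); fit(ray(d,ct,.05))
cv2.imwrite("pics/zw2.png",cv2.resize(im[170:290,400:520,::-1],None,fx=5,fy=5,interpolation=cv2.INTER_CUBIC))
E
```

```text
257 [219 121] [309 210]
  circ [ 443.4 -311.6  100.1] ell [ 443.4 -311.8] [98.4 98.9] rect [ 443.2 -311.9] [98.5 99.1] 64.6
knob [263.30964467 170.4822335 ] 394 [[ 0.4419 -0.3104  0.04  ]]
234 [417 187] [501 274]
  circ [ 590.8 -137.7  127.8] ell [ 592.4 -136.5] [ 91.  129.6] rect [ 589.5 -134.4] [125.7  93. ] 21.1
olid 344 [228  59] [344 189]
  circ [470.9 333.  151.6] ell [470.9 333.3] [102.9 150.3] rect [470.8 333.3] [ 90.4 126.3] 88.0
otin 2742 [ 13 224] [559 419]
  circ [1127.9  117.7 1446. ] ell [875.3 201.8] [ 479.5 1264.4] rect [874.  260.3] [1446.   582.3] 60.7
```

View pics/zw2.png

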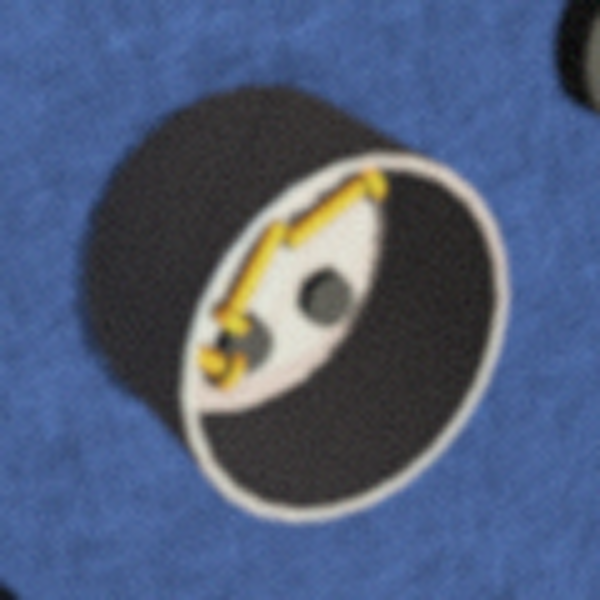

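View pics/mw.png

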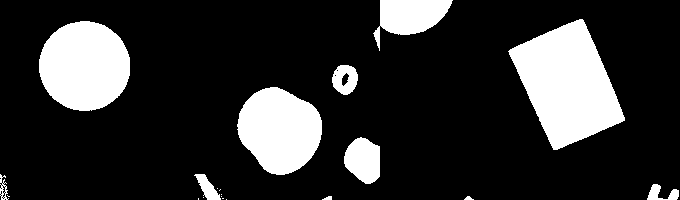

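```bash
cat >> h.py <<'E'
def rimhull(c,box,z,thr=130):
    im=c["color"]; hsv=cv2.cvtColor(im,cv2.COLOR_RGB2HSV)
    w=((hsv[...,1]<70)&(hsv[...,2]>thr)).astype(np.uint8); k=np.zeros_like(w)
    x0,y0,x1,y1=box; k[y0:y1,x0:x1]=w[y0:y1,x0:x1]
    n,l,s,_=cv2.connectedComponentsWithStats(k)
    i=1+np.argmax(s[1:,4]*0+s[1:,2]*s[1:,3]); p=np.argwhere(l==i)[:,::-1].astype(np.int32)
    h=cv2.convexHull(p)[:,0,:]; print(" hull",h.min(0),h.max(0),len(p))
    P=ray(c,h,z); fit(P); return P
E
python3 - <<'E'
from h import *
c=dict(np.load("w2.npz")); c["fish"]=True
rimhull(c,(415,185,505,280),.06)
d=dict(np.load("w1.npz")); d["fish"]=True
rimhull(d,(135,232,255,350),.05)
for n,B in {"top":((295,150,340,197),(188,143,240,203)),"scene":((213,218,266,278),(333,200,402,271))}.items():
    e=cam(n); rimhull(e,B[0],.06); rimhull(e,B[1],.05)
E
```

```text
hull [436 201] [501 274] 1258
  circ [ 605.1 -128.3   93. ] ell [ 605.1 -128.3] [92.4 92.7] rect [ 605.5 -128.6] [92.5 91.5] 65.3
 hull [139 252] [246 343] 1750
  circ [605.4 138.  140.1] ell [604.8 137.2] [123.6 139.7] rect [605.8 137.2] [118.1  82.3] 14.8
 hull [300 155] [336 190] 837
  circ [ 606.1 -127.7   94.1] ell [ 606.1 -127.5] [93.  93.5] rect [ 605.9 -127.6] [89.8 91.5] 0.3
 hull [193 147] [234 198] 1238
  circ [606.3 137.5 139.3] ell [605.4 136.8] [ 94.6 192.1] rect [606.6 137.8] [118.2  83.3] 14.2
 hull [215 221] [262 261] 765
  circ [ 608.  -128.1   93.6] ell [ 608.  -128.4] [92.3 93.2] rect [ 608.2 -128.5] [92.3 91.9] 32.4
 hull [338 202] [400 257] 1037
  circ [608.  136.6 140.2] ell [609.  136.8] [ 93.5 185.2] rect [608.6 136.6] [118.6  81.8] 14.7
```

drive_tool(
  slide=[
    [-20,-10,-40],
    [-20,-10,-80],
    [-20,-10,-120],
    [-20,-10,-150],
    [-20,-10,-150],
  ],
  turn=[
    [0,0,0],
    [0,0,0],
    [0,0,0],
    [0,0,0],
    [0,0,0],
  ],
  gripper=[1,1,1,1,1],
)

```text
t: 3.45
eef_pos: [0.443, -0.3048, 0.061]
tool_rot: [0.596, -0.378, 0.596, 0.384]
contact_force: [-1.0, 0.8, -0.3]
gripper_width: 1.002
```

Measured sizes match the given ones: round rim 92.5 across at (605.5,-128.3), oblong rim 118x82 at (606,137.4), 14.7°. I descend onto the round knob.

drive_tool(
  slide=[
    [0,-7,-5],
    [0,-7,-20],
    [0,-7,-35],
    [0,-7,-43],
    [0,-7,-43],
  ],
  turn=[
    [0,0,0],
    [0,0,0],
    [0,0,0],
    [0,0,0],
    [0,0,0],
  ],
  gripper=[1,1,1,1,1],
)

```text
t: 3.95
eef_pos: [0.4423, -0.3113, 0.0168]
tool_rot: [0.595, -0.377, 0.596, 0.384]
contact_force: [-0.1, 1.5, 0.5]
gripper_width: 1.001
```

drive_tool(
  slide=[
    [0,0,0],
    [0,0,0],
    [0,0,0],
    [0,0,0],
    [0,0,0],
    [0,0,0],
    [0,0,0],
    [0,0,0],
  ],
  turn=[
    [0,0,0],
    [0,0,0],
    [0,0,0],
    [0,0,0],
    [0,0,0],
    [0,0,0],
    [0,0,0],
    [0,0,0],
  ],
  gripper=[0,0,0,0,0,0,0,0],
  squeeze=60,
)

```text
t: 4.75
eef_pos: [0.4427, -0.3113, 0.0174]
tool_rot: [0.596, -0.377, 0.596, 0.384]
contact_force: [-0.7, 1.8, 6.2]
gripper_width: 0.231
```

```bash
cat >> h.py <<'E'
from scipy.spatial.transform import Rotation as Ro
def st():
    o=bot.get_obs(); w,x,y,z=o["tool_rot"]; M=Ro.from_quat([x,y,z,w]).as_matrix()
    print("t",o["t"],"p",(o["eef_pos"]*1000).round(1),"approach",M[:,0].round(4),"jaw deg",np.degrees(np.arctan2(M[1,2],M[0,2])).round(2),"jawz",M[2,2].round(4),"w",round(o["gripper_width"],3),"F",o["contact_force"].round(1),"M",o["torque"].round(2))
    a=M[:,0]; print("level turn", np.cross(a,[0,0,-1]).round(4)); return o
E
python3 -c "
from h import *
st()"
```

```text
t 4.75 p [ 442.7 -311.3   17.4] approach [-0.0061  0.0078 -1.    ] jaw deg 65.16 jawz 0.0045 w 0.231 F [-0.7  1.8  6.2] M [0.16 0.15 0.03]
level turn [-0.0078 -0.0061 -0.    ]
```

drive_tool(
  slide=[
    [0,0,15],
    [0,0,40],
    [0,0,70],
    [0,0,100],
    [0,0,120],
    [0,0,120],
  ],
  turn=[
    [0,0,0],
    [0,0,0],
    [0,0,0],
    [0,0,0],
    [0,0,0],
    [0,0,0],
  ],
  gripper=[0,0,0,0,0,0],
)

```text
t: 5.35
eef_pos: [0.4443, -0.3126, 0.1408]
tool_rot: [0.597, -0.379, 0.595, 0.382]
contact_force: [0.7, 0.1, -1.6]
gripper_width: 0.238
```

drive_tool(
  slide=[
    [25,28,0],
    [50,56,0],
    [75,84,0],
    [100,113,0],
    [125,141,0],
    [150,169,0],
    [162,183,0],
    [162,183,0],
    [162,183,0],
  ],
  turn=[
    [0,0,0],
    [0,0,0],
    [0,0,0],
    [0,0,0],
    [0,0,0],
    [0,0,0],
    [0,0,0],
    [0,0,0],
    [0,0,0],
  ],
  gripper=[0,0,0,0,0,0,0,0,0],
)

```text
t: 6.25
eef_pos: [0.6051, -0.1305, 0.1401]
tool_rot: [0.596, -0.379, 0.596, 0.382]
contact_force: [-0.3, -0.5, -1.3]
gripper_width: 0.241
```

```bash
python3 -c "
from h import *
st()
for n in ('scene','wrist'):
    c=cam(n); cv2.imwrite(f'pics/{n}3.png',c['color'][:,:,::-1])
"
```

```text
t 6.25 p [ 605.1 -130.5  140.1] approach [-0.0026  0.0045 -1.    ] jaw deg 65.11 jawz 0.003 w 0.241 F [-0.3 -0.5 -1.3] M [-0.04  0.01 -0.03]
level turn [-0.0045 -0.0026 -0.    ]
```

View pics/scene3.png

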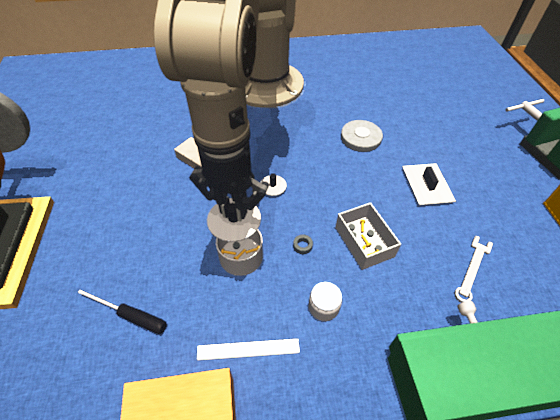

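View pics/wrist3.png

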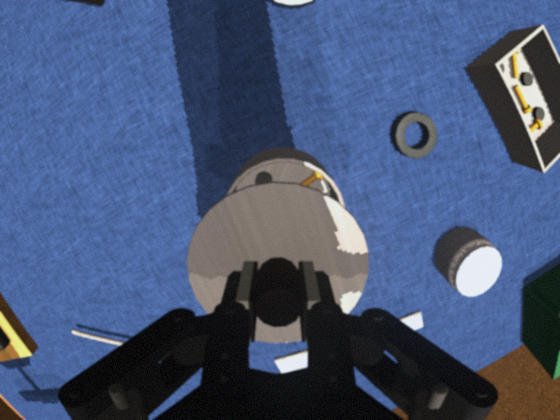

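```bash
python3 -c "
from h import *
c=cam('wrist')
print((ray(c,[(187,262),(369,262),(278,181),(285,342)],.1347)*1000).round(1))
im=c['color'];cv2.imwrite('pics/z3.png',cv2.resize(im[140:350,170:390,::-1],None,fx=2.7,fy=2.7))
"
```

```text
[[ 579.6 -174.7  134.7]
 [ 620.7  -87.1  134.7]
 [ 560.6 -112.4  134.7]
 [ 651.3 -150.3  134.7]]
```

View pics/z3.png

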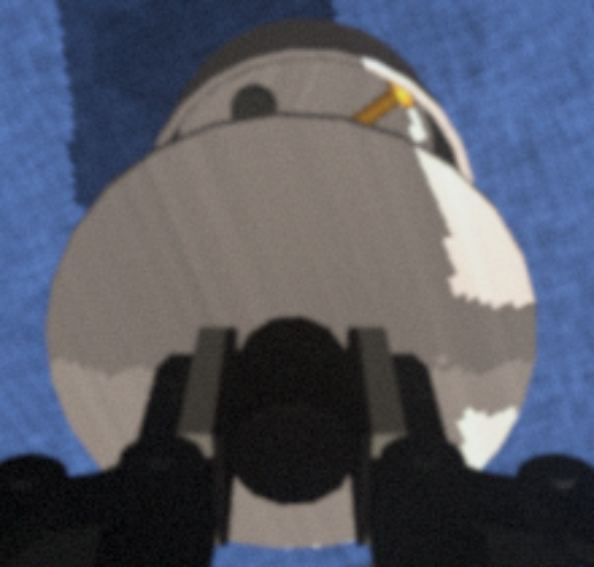

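The lid is held level (98.3 mm chord, centre about (606,-131)), so I shift +2.5 in y and lower it.

drive_tool(
  slide=[
    [0,2.5,-10],
    [0,2.5,-30],
    [0,2.5,-45],
    [0,2.5,-52],
    [0,2.5,-58],
    [0,2.5,-62],
    [0,2.5,-65],
    [0,2.5,-67],
    [0,2.5,-67],
  ],
  turn=[
    [0,0,0],
    [0,0,0],
    [0,0,0],
    [0,0,0],
    [0,0,0],
    [0,0,0],
    [0,0,0],
    [0,0,0],
    [0,0,0],
  ],
  gripper=[0,0,0,0,0,0,0,0,0],
)

```text
t: 7.3
eef_pos: [0.605, -0.1291, 0.0738]
tool_rot: [0.597, -0.378, 0.596, 0.381]
contact_force: [-0.7, -1.2, -1.4]
gripper_width: 0.233
```

```bash
python3 -c "
from h import *
st()"
```

```text
t 7.3 p [ 605.  -129.1   73.8] approach [-0.0014  0.0046 -1.    ] jaw deg 64.97 jawz 0.0036 w 0.233 F [-0.7 -1.2 -1.4] M [ 0.05  0.01 -0.03]
level turn [-0.0046 -0.0014 -0.    ]
```

drive_tool(
  slide=[
    [0,1,-2],
    [0,1,-3.5],
    [0,1,-4.5],
    [0,1,-5],
    [0,1,-5],
  ],
  turn=[
    [0,0,0],
    [0,0,0],
    [0,0,0],
    [0,0,0],
    [0,0,0],
  ],
  gripper=[0,0,0,0,0],
)

```text
t: 7.8
eef_pos: [0.6052, -0.128, 0.0694]
tool_rot: [0.597, -0.378, 0.596, 0.381]
contact_force: [-2.0, 0.9, 4.6]
gripper_width: 0.238
```

Contact came at z 69.4, as predicted for seated, so I release.

drive_tool(
  slide=[
    [0,0,0],
    [0,0,0],
    [0,0,0],
    [0,0,0],
    [0,0,0],
    [0,0,15],
    [0,0,45],
    [0,0,85],
    [0,0,125],
    [0,0,125],
  ],
  turn=[
    [0,0,0],
    [0,0,0],
    [0,0,0],
    [0,0,0],
    [0,0,0],
    [0,0,0],
    [0,0,0],
    [0,0,0],
    [0,0,0],
    [0,0,0],
  ],
  gripper=[1,1,1,1,1,1,1,1,1,1],
)

```text
t: 8.8
eef_pos: [0.6089, -0.1294, 0.2016]
tool_rot: [0.6, -0.38, 0.593, 0.379]
contact_force: [-0.2, -0.6, -0.5]
gripper_width: 1.003
```

```bash
python3 -c "
from h import *
st()
c=cam('wrist'); im=c['color']; cv2.imwrite('pics/w4.png',im[:,:,::-1])
c2=cam('scene'); cv2.imwrite('pics/s4.png',cv2.resize(c2['color'][180:300,160:320,::-1],None,fx=4,fy=4))
"
```

```text
t 8.8 p [ 608.9 -129.4  201.6] approach [ 0.0103  0.0038 -0.9999] jaw deg 64.93 jawz 0.0078 w 1.003 F [-0.2 -0.6 -0.5] M [-0.01  0.02  0.03]
level turn [-0.0038  0.0103  0.    ]
```

View pics/w4.png

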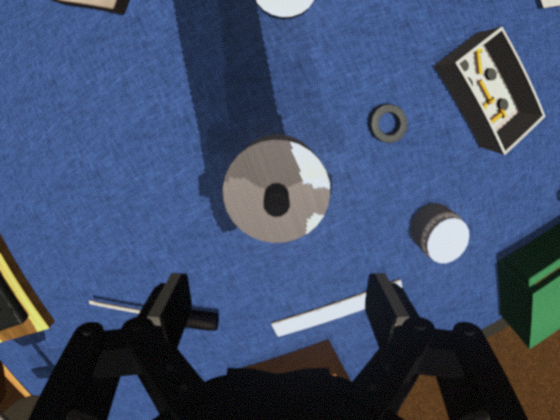

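View pics/s4.png

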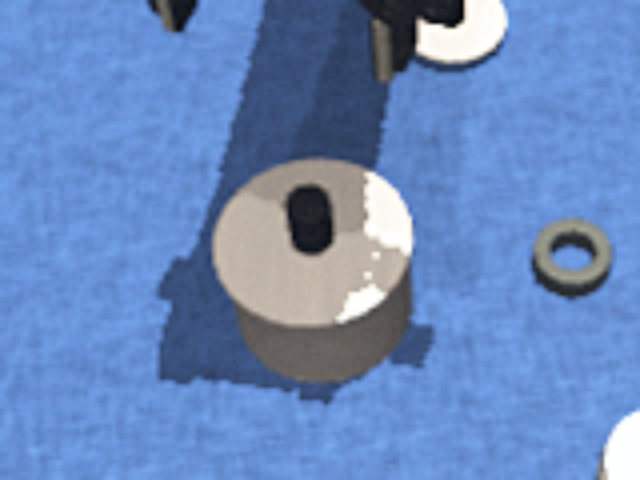

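The round lid sits flush, concentric at wrist (277,190). Now to the oblong lid, turning the jaws across its bar.

drive_tool(
  slide=[
    [-14,48,0],
    [-28,95,0],
    [-42,140,0],
    [-56,187,0],
    [-70,234,0],
    [-84,280,0],
    [-98,327,0],
    [-112,374,0],
    [-126,420,0],
    [-138,462,0],
  ],
  turn=[
    [0,0,0.05],
    [0,0,0.1],
    [0,0,0.15],
    [0,0,0.2],
    [0,0,0.25],
    [0,0.01,0.3],
    [0,0.01,0.35],
    [0,0.01,0.4],
    [0,0.01,0.404],
    [-0.004,0.01,0.404],
  ],
  gripper=[1,1,1,1,1,1,1,1,1,1],
)

```text
t: 9.9
eef_pos: [0.466, 0.3354, 0.1953]
tool_rot: [0.505, -0.49, 0.511, 0.494]
contact_force: [0.1, -0.2, 0.9]
gripper_width: 0.994
```

```bash
python3 -c "
from h import *
st()"
```

```text
t 9.9 p [466.  335.4 195.3] approach [-0.0108 -0.0018 -0.9999] jaw deg 88.18 jawz -0.0022 w 0.994 F [ 0.1 -0.2  0.9] M [-0.02 -0.02 -0.05]
level turn [ 0.0018 -0.0108  0.    ]
```

drive_tool(
  slide=[
    [5,-2,0],
    [5,-2,0],
    [5,-2,0],
  ],
  turn=[
    [0.002,-0.011,0],
    [0.002,-0.011,0],
    [0.002,-0.011,0],
  ],
  gripper=[1,1,1],
)

```text
t: 10.2
eef_pos: [0.4711, 0.3316, 0.1945]
tool_rot: [0.508, -0.492, 0.509, 0.491]
contact_force: [0.6, -0.5, 0.9]
gripper_width: 1.006
```

```bash
python3 -c "
from h import *
st()
c=cam('wrist'); im=c['color']; cv2.imwrite('pics/w5.png',im[:,:,::-1])
np.savez('w5.npz',**c)"
```

```text
t 10.2 p [471.1 331.6 194.5] approach [-0.0011 -0.0018 -1.    ] jaw deg 88.07 jawz -0.0019 w 1.006 F [ 0.6 -0.5  0.9] M [ 0.04 -0.01  0.04]
level turn [ 0.0018 -0.0011  0.    ]
```

View pics/w5.png

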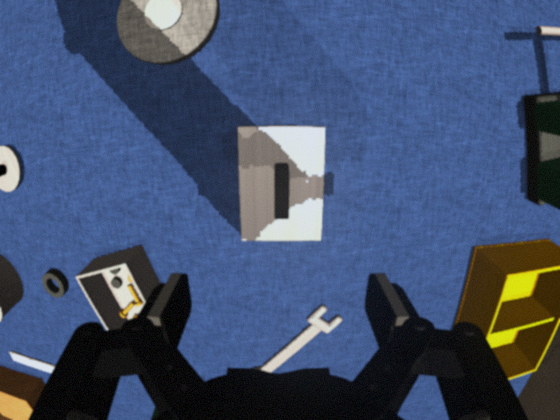

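```bash
python3 -c "
from h import *
c=dict(np.load('w5.npz')); c['fish']=True
ct=blob(nonblue(c['color']),(260,140)); print(ct.min(0),ct.max(0)); fit(ray(c,ct,.012))
g=(c['color'].max(2)<60).astype(np.uint8); g[:150]=0;g[230:]=0;g[:,:262]=0;g[:,300:]=0
p=np.argwhere(g)[:,::-1]; fit(ray(c,p.astype(float),.04))
"
```

```text
[237 125] [325 241]
  circ [470.6 332.6 151. ] ell [470.6 332.9] [102.6 149.4] rect [470.7 332.9] [ 90.  125.6] 88.0
  circ [468.6 333.   53.8] ell [468.4 333. ] [11.9 51. ] rect [468.4 333.4] [12.3 53.3] 87.9
```

The plate centre is (470.7,332.9) at -2.0° and it measures 125.6x90, which agrees with the given size. I descend.

drive_tool(
  slide=[
    [0,1,-40],
    [0,1,-80],
    [0,1,-110],
    [0,1,-130],
    [0,1,-130],
    [0,1,-130],
  ],
  turn=[
    [0,0,0],
    [0,0,0],
    [0,0,0],
    [0,0,0],
    [0,0,0],
    [0,0,0],
  ],
  gripper=[1,1,1,1,1,1],
)

```text
t: 10.85
eef_pos: [0.4721, 0.3312, 0.0651]
tool_rot: [0.508, -0.491, 0.51, 0.49]
contact_force: [-0.0, 0.1, -0.5]
gripper_width: 1.0
```

```bash
python3 -c "
from h import *
st()"
```

```text
t 10.85 p [472.1 331.2  65.1] approach [-7.e-04 -2.e-03 -1.e+00] jaw deg 87.91 jawz -0.002 w 1.0 F [-0.   0.1 -0.5] M [-0.   -0.01  0.02]
level turn [ 0.002  -0.0007  0.    ]
```

drive_tool(
  slide=[
    [-1.5,1.5,-15],
    [-1.5,1.5,-30],
    [-1.5,1.5,-43],
    [-1.5,1.5,-47.5],
    [-1.5,1.5,-47.5],
  ],
  turn=[
    [0.002,0,0],
    [0.002,0,0.002],
    [0.002,0,0.002],
    [0.002,0,0.002],
    [0.002,0,0.002],
  ],
  gripper=[1,1,1,1,1],
)

```text
t: 11.35
eef_pos: [0.47, 0.3322, 0.0165]
tool_rot: [0.508, -0.491, 0.509, 0.492]
contact_force: [-0.7, 0.8, 1.1]
gripper_width: 0.999
```

drive_tool(
  slide=[
    [0,0,0],
    [0,0,0],
    [0,0,0],
    [0,0,0],
    [0,0,0],
    [0,0,0],
    [0,0,0],
    [0,0,0],
  ],
  turn=[
    [0,0,0],
    [0,0,0],
    [0,0,0],
    [0,0,0],
    [0,0,0],
    [0,0,0],
    [0,0,0],
    [0,0,0],
  ],
  gripper=[0,0,0,0,0,0,0,0],
  squeeze=60,
)

```text
t: 12.15
eef_pos: [0.4702, 0.3325, 0.017]
tool_rot: [0.508, -0.491, 0.509, 0.492]
contact_force: [-1.2, -0.5, 5.6]
gripper_width: 0.155
```

```bash
python3 -c "
from h import *
st()"
```

```text
t 12.15 p [470.2 332.5  17. ] approach [-1.7e-03 -8.0e-04 -1.0e+00] jaw deg 88.03 jawz -0.0009 w 0.155 F [-1.2 -0.5  5.6] M [-0.03  0.13 -0.03]
level turn [ 0.0008 -0.0017  0.    ]
```

drive_tool(
  slide=[
    [0,0,15],
    [0,0,40],
    [0,0,70],
    [0,0,100],
    [0,0,115],
    [0,0,115],
  ],
  turn=[
    [0,0,0],
    [0,0,0],
    [0,0,0],
    [0,0,0],
    [0,0,0],
    [0,0,0],
  ],
  gripper=[0,0,0,0,0,0],
)

```text
t: 12.75
eef_pos: [0.4715, 0.3333, 0.1348]
tool_rot: [0.51, -0.491, 0.508, 0.491]
contact_force: [1.8, 0.7, -1.6]
gripper_width: 0.15
```

drive_tool(
  slide=[
    [20,-28,0],
    [40,-57,0],
    [60,-86,0],
    [80,-115,0],
    [100,-145,0],
    [120,-174,0],
    [135,-195,0],
    [135,-195,0],
    [135,-195,0],
  ],
  turn=[
    [0,0,0.045],
    [0,0,0.09],
    [0,0,0.135],
    [0,0,0.18],
    [0,0,0.225],
    [0,0,0.27],
    [0,0,0.291],
    [0,0,0.291],
    [0,0,0.291],
  ],
  gripper=[0,0,0,0,0,0,0,0,0],
)

```text
t: 13.65
eef_pos: [0.6058, 0.1376, 0.1337]
tool_rot: [0.433, -0.559, 0.432, 0.56]
contact_force: [-0.2, 0.7, -2.5]
gripper_width: 0.152
```

```bash
python3 -c "
from h import *
st()
c=cam('wrist'); im=c['color']; cv2.imwrite('pics/w6.png',im[:,:,::-1])
np.savez('w6.npz',**c)"
```

```text
t 13.65 p [605.8 137.6 133.7] approach [-0.001   0.0023 -1.    ] jaw deg 104.59 jawz 0.0025 w 0.152 F [-0.2  0.7 -2.5] M [0.04 0.04 0.01]
level turn [-0.0023 -0.001  -0.    ]
```

View pics/w6.png

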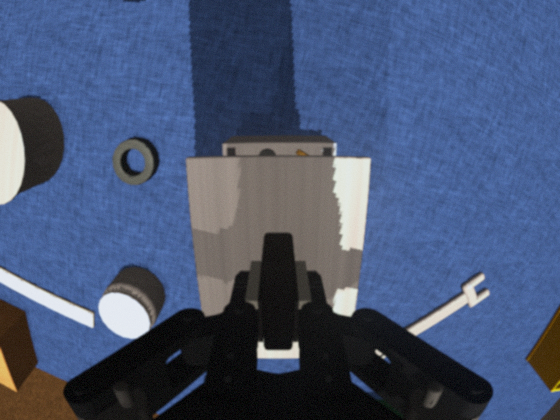

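```bash
python3 -c "
from h import *
c=dict(np.load('w6.npz')); c['fish']=True
P=ray(c,[(187,158),(370,158),(279,356)],.1287)*1000
print(P.round(1),np.linalg.norm(P[0]-P[1]))
a=np.degrees(np.arctan2(*(P[1]-P[0])[1::-1]))-90; m=(P[0]+P[1])/2; u=np.array([np.cos(np.radians(a)),np.sin(np.radians(a))])
print('ang',a,'centre',m[:2]+62*u,'front len',np.dot(P[2,:2]-m[:2],u))
Q=ray(c,[(223,143),(336,143)],.05)*1000; print(Q.round(1),np.linalg.norm(Q[0]-Q[1]),np.degrees(np.arctan2(*(Q[1]-Q[0])[1::-1]))-90,((Q[0]+Q[1])/2)[:2]+58*u)
"
```

```text
[[557.9  80.  128.7]
 [536.3 163.5 128.7]
 [664.5 152.5 128.7]] 86.27448160061222
ang 14.51731459425234 centre [607.15064023 137.30351102] front len 121.30157174552082
[[559.8  85.   50. ]
 [539.8 162.   50. ]] 79.5439772255297 14.548926273170451 [605.97221022 137.99782946]
```

The lid is at (607,137.3), 14.5°, and the tin at (606,138), 14.5°. They are aligned, so I lower it.

drive_tool(
  slide=[
    [0,0,-15],
    [0,0,-35],
    [0,0,-50],
    [0,0,-57],
    [0,0,-62],
    [0,0,-66],
    [0,0,-69],
    [0,0,-71],
    [0,0,-71],
  ],
  turn=[
    [0,0,0],
    [0,0,0],
    [0,0,0],
    [0,0,0],
    [0,0,0],
    [0,0,0],
    [0,0,0],
    [0,0,0],
    [0,0,0],
  ],
  gripper=[0,0,0,0,0,0,0,0,0],
)

```text
t: 14.6
eef_pos: [0.6055, 0.1388, 0.0629]
tool_rot: [0.433, -0.559, 0.431, 0.561]
contact_force: [-0.6, -0.7, -1.5]
gripper_width: 0.155
```

```bash
python3 -c "
from h import *
st()"
```

```text
t 14.6 p [605.5 138.8  62.9] approach [-8.e-04  3.e-03 -1.e+00] jaw deg 104.7 jawz 0.0031 w 0.155 F [-0.6 -0.7 -1.5] M [-0.   -0.01 -0.02]
level turn [-0.003  -0.0008 -0.    ]
```

drive_tool(
  slide=[
    [0,-1,-2],
    [0,-1,-3],
    [0,-1,-4],
    [0,-1,-4.5],
    [0,-1,-4.5],
  ],
  turn=[
    [0,0,0],
    [0,0,0],
    [0,0,0],
    [0,0,0],
    [0,0,0],
  ],
  gripper=[0,0,0,0,0],
)

```text
t: 15.1
eef_pos: [0.6057, 0.1378, 0.0591]
tool_rot: [0.433, -0.559, 0.431, 0.561]
contact_force: [-2.2, -0.9, 4.1]
gripper_width: 0.151
```

drive_tool(
  slide=[
    [0,0,0],
    [0,0,0],
    [0,0,0],
    [0,0,0],
    [0,0,0],
    [0,0,15],
    [0,0,45],
    [0,0,85],
    [0,0,125],
    [0,0,125],
  ],
  turn=[
    [0,0,0],
    [0,0,0],
    [0,0,0],
    [0,0,0],
    [0,0,0],
    [0,0,0],
    [0,0,0],
    [0,0,0],
    [0,0,0],
    [0,0,0],
  ],
  gripper=[1,1,1,1,1,1,1,1,1,1],
)

```text
t: 16.1
eef_pos: [0.6095, 0.1386, 0.1915]
tool_rot: [-0.436, 0.561, -0.428, -0.558]
contact_force: [0.9, -0.5, -0.4]
gripper_width: 0.998
```

```bash
python3 -c "
from h import *
st()
c=cam('wrist'); im=c['color']; cv2.imwrite('pics/w7.png',im[:,:,::-1])
np.savez('w7.npz',**c)"
```

```text
t 16.1 p [609.5 138.6 191.5] approach [ 0.0105  0.0067 -0.9999] jaw deg 104.67 jawz 0.0038 w 0.998 F [ 0.9 -0.5 -0.4] M [-0.   -0.07 -0.01]
level turn [-0.0067  0.0105  0.    ]
```

View pics/w7.png

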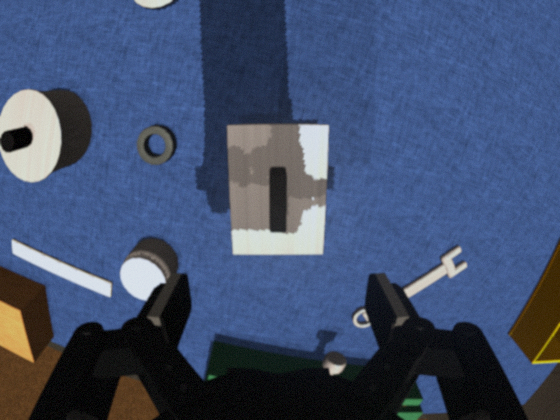

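drive_tool(
  slide=[
    [0,40,20],
    [0,80,20],
    [-20,120,20],
    [-40,160,20],
    [-60,200,20],
    [-90,240,20],
    [-120,270,20],
    [-150,300,20],
    [-150,300,20],
    [-150,300,20],
  ],
  turn=[
    [0,0,0],
    [0,0,0],
    [0,0,0],
    [0,0,0],
    [0,0,0],
    [0,0,0],
    [0,0,0],
    [0,0,0],
    [0,0,0],
    [0,0,0],
  ],
  gripper=[1,1,1,1,1,1,1,1,1,1],
)

```text
t: 17.15
eef_pos: [0.4564, 0.4389, 0.2078]
tool_rot: [-0.434, 0.561, -0.429, -0.56]
contact_force: [1.2, -0.4, 0.1]
gripper_width: 0.997
```

```bash
python3 -c "
from h import *
c=cam('top'); s=cam('scene')
for k,cc,pr,po in (('top',c,(305,175),(214,160)),('scene',s,(240,240),(365,235))):
    m=nonblue(cc['color']); print(k)
    fit(ray(cc,blob(m,pr),.064)); fit(ray(cc,blob(m,po),.054))
cv2.imwrite('pics/s8.png',cv2.resize(s['color'][170:290,200:420,::-1],None,fx=3.6,fy=3.6))
cv2.imwrite('pics/t8.png',cv2.resize(c['color'][130:220,170:350,::-1],None,fx=4,fy=4))
"
```

```text
top
  circ [ 603.4 -127.8  106.3] ell [ 604.3 -128. ] [ 97.8 104.4] rect [ 603.9 -128.5] [ 98.7 102.3] 89.9
  circ [605.6 137.1 152.3] ell [606.  136.8] [102.4 152.5] rect [605.  136.5] [130.5  91.5] 14.6
scene
  circ [ 623.2 -127.7  129.5] ell [ 621.2 -129.3] [ 95.4 130.1] rect [ 622.3 -131.7] [ 98.5 127.1] 82.0
  circ [620.  128.2 173.9] ell [620.1 129.4] [117.6 160.4] rect [619.7 128.5] [142.1 108.7] 14.7
```

View pics/s8.png

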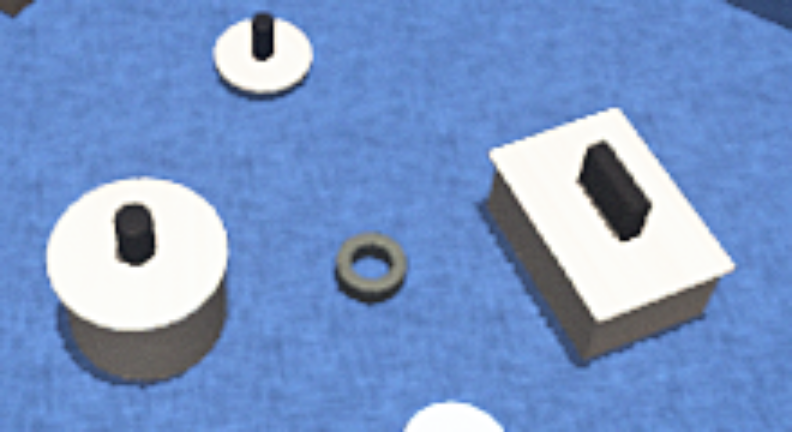

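View pics/t8.png

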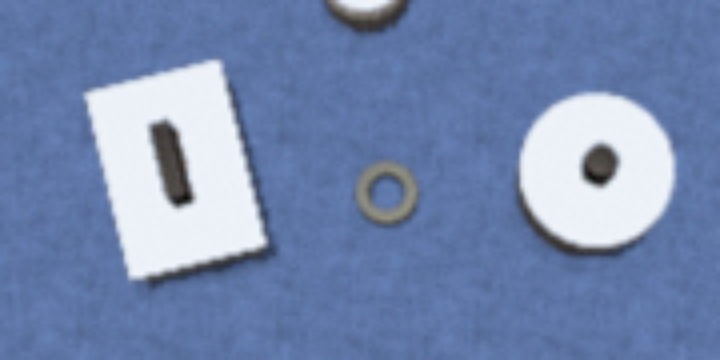

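Both lids look flat and centred. Last numeric check: fit only the bright tops at the seated height, where a size mismatch or a disagreement between views would show a raised or tilted lid.

```bash
python3 -c "
from h import *
for n,A,B in (('top',(293,148,342,199),(186,140,242,205)),('scene',(208,210,268,280),(330,195,408,275))):
    c=cam(n); print(n); rimhull(c,A,.064,190); rimhull(c,B,.054,190)
c=dict(np.load('w7.npz')); c['fish']=True; fit(ray(c,blob(nonblue(c['color']),(250,140)),.054))
st()
"
```

```text
top
 hull [300 153] [338 191] 1109
  circ [ 607.3 -129.4   99.4] ell [ 606.9 -129.4] [97.8 98.4] rect [ 606.5 -129.8] [96.1 97.2] 89.9
 hull [191 145] [235 199] 1554
  circ [606.9 138.3 148.8] ell [610.2 138. ] [112.2 167.1] rect [607.1 137.5] [124.7  88.9] 14.8
scene
 hull [213 219] [262 261] 1508
  circ [ 608.  -130.    98.8] ell [ 607.9 -130. ] [98.  98.4] rect [ 607.8 -130.5] [96.1 98. ] 83.3
 hull [336 200] [403 258] 1830
  circ [609.1 136.1 147.8] ell [609.9 136.8] [108.9 170.8] rect [609.2 136.2] [124.9  88.5] 14.7
  circ [605.7 136.7 151. ] ell [605.5 136.6] [102.1 149.6] rect [605.9 136.7] [125.4  89.7] 14.6
t 17.35 p [459.3 436.6 208.3] approach [ 0.0068  0.0045 -1.    ] jaw deg 104.51 jawz 0.0026 w 1.0 F [-0.2 -0.4 -0.1] M [ 0.01 -0.01 -0.02]
level turn [-0.0045  0.0068  0.    ]
```

```bash
python3 -c "
from station import bot
print(bot.hand_in())"
```

```text
the job is handed in; nothing more can be done
None
```

I put both lids on their tins, knob up, and handed the job in at about 17.4 s of the 61 s allowed. The 64 mm decoy lid was not touched.

- **Seating:** each lid met its tin at the height predicted for fully seated, with the tool at 69.4 mm on the round tin and 59.1 mm on the oblong. Contact was about 4–5 N each time.
- **Round lid:** it measured 98 mm across at the seated height in both the top and scene cameras, and sat within about 2 mm of the tin's centre.
- **Oblong lid:** it measured about 125 by 89 mm at 14.6–14.8° in all three cameras. The tin is at 14.2–14.8°, so the lid is square on it to within measuring error, and centred to about 1 mm.
- **Tins:** no movement beyond measuring error showed; the lids ended at the tin positions I had measured beforehand. I did not re-measure the covered tins directly.

No check failed. The only disagreement was that the scene camera read x about 2–3 mm higher than the other two. That is close to the stated 2 mm calibration error, and I placed by the wrist camera.

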